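# Close the packing jig on a kit box and do up its wing nut

## Task

With the fingertips only, push the jig's sliding fence up against the kit box until the box stands square and snug between the fence and the fixed end stop. Then lock the fence: spin its loose wing nut clockwise (seen from above) by gentle repeated strokes of a fingertip on its wings until it comes up against its stop, without pinching it. Do not touch the kit box itself, leave the bottle, tape roll and small carton alone, and finish clear of everything.

Things in the scene. Friction and masses are not known exactly. Their poses are not given: they have to be found in the camera images.
- jig: Packing jig, fixed on the table: plywood base 160 (x) x 345 (y) x 12 mm, from y = -200 to +145 mm of its origin (on the table). At its +y end a fixed plywood stop, 140 mm wide, 90 mm high above the base, inner face at y = +130 mm. The fence slides along the jig's y axis; the kit box stands on the base between fence and stop.
- fence (a joint): Travel of the fence along jig +y, m: starts at 0 to 0.04, 0.085 when the box is snug. Aluminium angle: upright plate 120 mm wide, 12 mm thick, top 130 mm above the table, box-side face at jig y = -0.055 + this value; behind it (-y) a foot 70 x 126 mm, top 24 mm above the table, carries the nut. About 9 N to slide, up to 5 N more with the box; stays where left. Range ends at 0.10.
- fence_push (a point): Point on the upright plate's rear (-y) face, the face away from the box: middle of its width, 107 mm above the table (23 mm below the plate's top edge), above the wing nut's top. Its axes are the jig's; push along +y.
- wing_nut (a joint): Angle of the wing nut in rad, growing clockwise seen from above. Starts loose at 0 to 2.4; fully tight against a hard stop at 6.28. The nut stays at one height and needs about 0.04 N m to turn (1 to 1.5 N at the wings), with no spring back. Push it with well under 35 N in all.
- nut_wings (a point): On the axis of the black two-winged nut on the fence's foot, half-way up the wings, 57 mm above the table. Its y axis runs along the wings: 41 mm from the axis each way, 9 mm thick, 44 to 70 mm above the table. Hub radius 14 mm, stud top at 78 mm. The axis is 75 mm behind (-y of) the plate's rear face: free room is on the far side from the plate. Fully tight, the wings lie along jig y.
- box_center (a point): Centre of the kit box, a loose cardboard box 100 x 100 x 90 mm high with a green top, 0.3 to 0.6 kg, standing on the jig's base (12 mm above the table), up to 25 mm short of the end stop and turned up to 0.12 rad; the point is 45 mm above its underside. Snug home, its centre is at jig y = +0.080.
- bottle_mid (a point): Bystander: small white bottle standing on the table, 36 mm across, 100 mm high; point at mid-height.
- tape_mid (a point): Bystander: roll of clear tape lying flat, 90 mm across, 48 mm high; point at its centre.
- carton_mid (a point): Bystander: small cardboard carton 60 x 90 x 45 mm high, lying on the table; point at its centre.
Mind the look-alikes: they are no part of the job. What is shaped like the part that bears box_center but purple or red is not meant.

How it is judged:
On the way, in this order (a step that is already met when the one before it is completed fails the run):
1. the fence is pushed home, with the box square against the end stop (value of joint fence above 0.082 m and y of box_center in the frame of jig above 0.075 m and x of box_center in the frame of jig between -0.04 and 0.04 m and angle between the x axis of box_center and the x axis of jig, either way round below 0.06 rad), for 0.2 s.
2. the wing nut is turned tight (value of joint wing_nut above 6 rad and value of joint fence above 0.082 m), for 0.2 s.
At the end, for the whole second after the job is handed in: The fence is within 3 mm of snug (joint above 0.082), the kit box stands upright, flat on the base, within 5 mm of its home against the end stop, within 40 mm of the jig's middle line and square to 0.06 rad, and the wing nut is within 0.28 rad of its stop (joint above 6.0); all at rest (all of step 2 and y of box_center in the frame of jig above 0.075 m and x of box_center in the frame of jig between -0.04 and 0.04 m and angle between the x axis of box_center and the x axis of jig, either way round below 0.06 rad and angle between box_center's own z axis and vertical below 0.05 rad and height (world z) of box_center below 0.062 m and linear speed of kit_box below 0.01 m/s and velocity of joint wing_nut between -0.05 and 0.05 rad/s and velocity of joint fence between -0.005 and 0.005 m/s); the robot touches nothing.
It fails at once if the kit box is touched by the robot (contact force between any of the fingers, the arm and kit_box above 1 N).
It fails at once if the kit box is lifted or tipped (height (world z) of box_center above 0.072 m or angle between box_center's own z axis and vertical above 0.2 rad).
It fails at once if the wing nut is pinched or forced (over 35 N) (contact force between the fingers and wing_nut above 35 N).
It fails at once if a bystander is moved by more than 20 mm (distance of any of bottle_mid, tape_mid, carton_mid from where it was at the start of the episode above 0.02 m).
It also fails if it takes over 64 s, if anything falls off the work surface, if the arm or the gripper's body presses on something with over 40 N, if the wrist force passes 120 N, or if a joint passes its speed limit or range.

## Robot

A 6-joint arm with a two-finger parallel gripper is mounted at the origin on the work surface. World frame = base frame: x ahead of the robot, y to its left, z up, the work surface at z = 0. Lengths are in m, angles in rad, forces in N, time in s.
With the tool pointing down it reaches from about 0.3 to 0.85 m from the base axis. Payload 5.4 kg.
Tool frame: the origin (TCP) lies at the very end of the fingers, on their centre line; the grasp point (between the pads) lies 19 mm behind it (env.pinch_z is the distance from the TCP to the grasp point, in m); z points along the fingers, y is the line along which they close (so a half turn about z gives the same grasp; the last joint's range is limited). The gripper opens to 85 mm and grips with 20 to 120 N. Pads are 22 mm wide; open, the fingers measure 114 mm over their backs; the gripper's body (76 mm by 85 mm) begins 54 mm behind the grasp point. The pads swing forward as they close: fully open they stand 13 mm farther back than shut.
Start: joints at [1.084, 0.158, 1.597, -0, 1.386, -0.21], TCP at [0.157, 0.553, 0.231] pointing down, gripper open.
Joint ranges: [-2.91, 2.91], [-0.94, 2.29], [0.18, 2.7], [-1.29, 4.43], [0.17, 2.64], [-3, 3]. Speed limits (rad/s): [2.57, 2.57, 3.14, 3.14, 3.14, 3.14].

## Interface

Orientations are given as a unit quaternion [x, y, z, w].
In Python, from plant import env, imaging, order gives the robot as it stands.
- The arm moves only by the tool apply_moves, never from a script. Its arguments are lists of equal length, an entry for each row: "jaw": the gripper's target within -1 to 1 (fully open at 1, half-way at 0, shut at -1); "translation": the shift along the tool's x, y, z in mm, a list of three; "twist": the turn, a rotation vector about the tool's x, y, z in degrees, a list of three. In form: {"jaw": [jaw, ...], "translation": [[tx, ty, tz], ...], "twist": [[ax, ay, az], ...]}. A call has 1 to 5 rows; each row is the pose to reach, as a shift and turn from the pose commanded when the call began, along the tool's axes at that moment; what a row does not reach only later rows make up. A row lasts 1/8 s, in which the tool goes at most 62.5 mm and 10.7 degrees, less where a joint would pass 70% of its speed; a pose out of reach is approached as far as the arm can. A call with a gripper value outside its range is refused whole. The fingers move at their own pace and stop on an object; the grip force is fixed at half the most. Time passes only in rows, so rows that repeat a pose let the fingers close. It gives the time, the measured TCP pose, the force, the opening and the grip force at its end, in the units of the state.
- env.get_obs(): the state, without advancing time (a new reading comes with each control period).
- imaging.read_camera(name): name is "scene" or "top" or "wrist"; returns a dict with "color" (420x560x3 uint8, red, green, blue), "fx", "fy", "cx", "cy" (pixels), "position" and "attitude" of the camera in the world. Camera axes: x right, y down, z forward; pixel columns grow to the right and rows downward; lengths in m; the calibration is good to about 2 mm. A picture is of the moment at which its call begins. There is no depth.
- order.finish_job(): hands the job in; it is judged then, once.
The state is a dict: "t": time; "q": joint angles; "qd": joint speeds; "effort": joint torques, N m; "eef_pos": TCP position; "tool_rot": TCP orientation; "ft_force": force on the tool from outside, world axes, zero at the start; "ft_torque": the same for the moment, N m; "opening": opening from 0.0 (shut) to 1.0 (fully open); "finger_force": force on a finger pad.
Only numpy, scipy, OpenCV 4.12 (cv2) and the standard library are available. Lean on these libraries where they do the work, as an engineer would, in place of code of your own. Each camera call takes 0.05 s, during which the arm holds its last target. There are 200 camera calls.

## Working session

There is one attempt and no reset: what is moved stays moved. The work goes in short steps, Python scripts to look and compute and a tool call to move; the robot and the scene stay as the last step left them, time stands still between calls to the robot, and variables do not carry over. Pictures are saved under pics/ and viewed, at most 10 in all, crops included, and the job is handed in when it is done.

Besides the shell and the picture viewer there is one more tool, called after ">>>" as name(argument=value, ...) on one line, values as JSON. apply_moves: Moves the arm, as the interface text tells. Its arguments: {"type":"object","properties":{"jaw":{"type":"array","items":{"type":"number"}},"translation":{"type":"array","items":{"type":"array","items":{"type":"number"}}},"twist":{"type":"array","items":{"type":"array","items":{"type":"number"}}}},"required":["jaw","translation","twist"]}

```bash
ls; mkdir -p pics; cat > h.py <<'E'
import numpy as np, cv2
from scipy.spatial.transform import Rotation as R
from plant import env, imaging, order
def rot(a):
    a=np.array(a,float); return a if a.shape==(3,3) else R.from_quat(a).as_matrix()
def ray(c,u,v,z):
    d=rot(c['attitude'])@np.array([(u-c['cx'])/c['fx'],(v-c['cy'])/c['fy'],1]); p=np.array(c['position'])
    return p+d*(z-p[2])/d[2]
def proj(c,P):
    q=rot(c['attitude']).T@(np.array(P)-np.array(c['position'])); return c['fx']*q[0]/q[2]+c['cx'],c['fy']*q[1]/q[2]+c['cy']
def snap(n,f):
    c=imaging.read_camera(n); cv2.imwrite('pics/'+f,c['color'][:,:,::-1]); return c
E
python3 - <<'E'
from h import *
import pickle
a=snap('top','top0.png');b=snap('scene','sc0.png')
pickle.dump((a,b),open('c.pkl','wb'))
for c in(a,b):print(c['position'],c['attitude'],c['fx'])
print(env.get_obs())
cv2.imwrite('pics/both0.png',cv2.resize(np.vstack([a['color'],b['color']])[:,:,::-1],(400,600)))
E
```

```text
pics
[0.48891251 0.07321895 0.77984553] [ 0.71570911 -0.69555942  0.03467799 -0.05248808] 431.71125908327264
[0.94986666 0.01682626 0.71914033] [ 0.73369719  0.62178822 -0.18238201 -0.20446186] 455.40039641090266
{'t': 0.1, 'q': array([ 1.08391589e+00,  1.59004230e-01,  1.59813571e+00,  2.31880191e-05,
        1.38620072e+00, -2.10097167e-01]), 'qd': array([-5.19872141e-04, -1.35348559e-03, -4.61112462e-03, -1.40479893e-03,
       -7.01151776e-04,  3.89092551e-05]), 'effort': array([-1.26043022e-05, -3.96990144e+01, -3.32337213e+01, -1.47740157e-04,
        4.22550205e-03,  3.54394342e-05]), 'eef_pos': array([0.15687366, 0.55261241, 0.23039041]), 'tool_rot': array([ 1.37952373e-01,  9.90438478e-01, -8.17577467e-04, -3.09163637e-04]), 'ft_force': array([ 0.7814363 , -0.42879465, -0.50713626]), 'ft_torque': array([0.05423838, 0.00384955, 0.01527027]), 'finger_force': 0.0, 'opening': 0.9992854873336197}
```

View pics/top0.png

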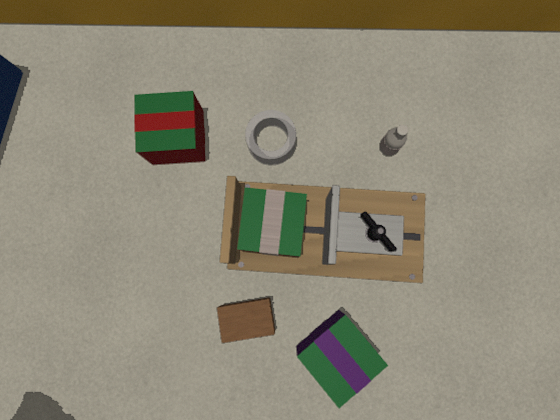

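View pics/sc0.png

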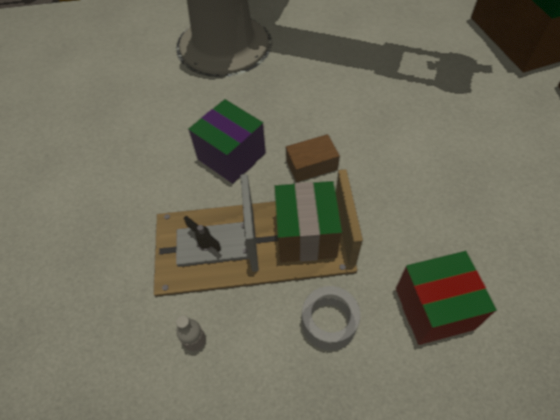

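The jig is at (325,230) in the top view, with its stop on the left and its fence at x≈333. The nut is at (376,232). There are three green-topped boxes:
- (272,222), cream stripe, standing on the jig's base between fence and stop. This fits the description.
- (170,128), red stripe: a look-alike.
- (342,358), purple stripe: a look-alike.

I'll measure the jig and confirm the box in an enlarged crop.

```bash
python3 - <<'E'
from h import *
import pickle
a,b=pickle.load(open('c.pkl','rb'))
im=a['color']; hsv=cv2.cvtColor(im,cv2.COLOR_RGB2HSV)
cv2.imwrite('pics/crop0.png',cv2.resize(im[170:290,215:430,::-1],None,fx=3.6,fy=3.6,interpolation=cv2.INTER_CUBIC))
def big(m,x0,x1,y0,y1,name,z):
    k=np.zeros(m.shape,np.uint8);k[y0:y1,x0:x1]=m[y0:y1,x0:x1]
    c=max(cv2.findContours(k,cv2.RETR_EXTERNAL,cv2.CHAIN_APPROX_NONE)[0],key=cv2.contourArea)
    P=np.array([ray(a,u,v,z)[:2] for u,v in c[:,0]],np.float32)*1000
    r=cv2.minAreaRect(P); print(name,r); print(cv2.boxPoints(r).round(1).tolist()); return P
h,s,v=[hsv[...,i] for i in range(3)]
big(((v<45)).astype(np.uint8)*255,355,400,205,255,'nut',.07)
big(((h>45)&(h<85)&(s>120)&(v>50)).astype(np.uint8)*255,250,310,185,260,'green',.102)
for n,p,z in [('base r-top',(425,193),.012),('base r-bot',(422,282),.012),('base l-bot',(228,270),.012),('plate rt',(339,186),.13),('plate rb',(335,263),.13),('stop tl',(228,177),.102),('stop bl',(221,262),.102),('hub',(376,232),.078),('hub',(376,232),.057),
 ('box',(243,188),.102),('box',(307,196),.102),('box',(300,257),.102),('box',(238,248),.102)]: print(n,(ray(a,*p,z)*1000).round(1))
E
```

```text
nut ((552.3458862304688, -72.13977813720703), (78.93489074707031, 28.18647575378418), 45.73009490966797)
[[514.7000122070312, -90.5999984741211], [534.9000244140625, -110.19999694824219], [590.0, -53.70000076293945], [569.7999877929688, -34.0]]
green ((560.3880004882812, 66.57467651367188), (32.83428955078125, 98.25732421875), 85.32723236083984)
[[510.1000061035156, 54.20000076293945], [608.0, 46.20000076293945], [610.7000122070312, 78.9000015258789], [512.7999877929688, 86.9000015258789]]
base r-top [ 631.1 -170.    12. ]
base r-bot [ 473.3 -162.9   12. ]
base l-bot [483.9 177.5  12. ]
plate rt [616.7  -2.6 130. ]
plate rb [499.8   1.9 130. ]
stop tl [632.4 171.8 102. ]
stop bl [496.5 176.8 102. ]
hub [552.6 -69.5  78. ]
hub [554.5 -73.7  57. ]
box [615.1 146.9 102. ]
box [604.8  44.6 102. ]
box [508.   53.4 102. ]
box [519.2 151.  102. ]
```

View pics/crop0.png

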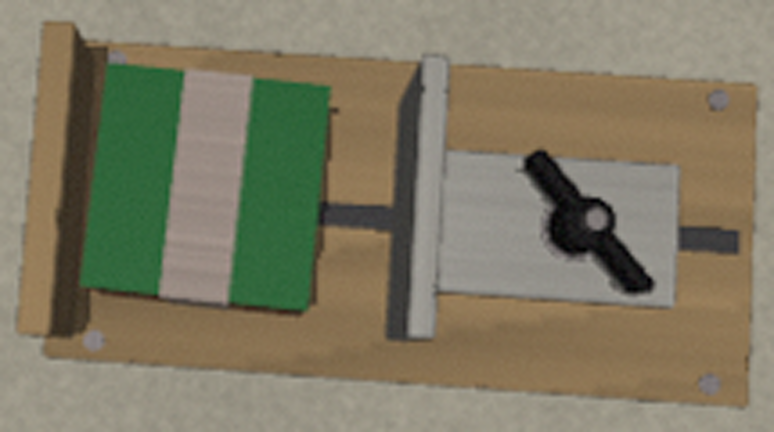

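The crop confirms it: the cream-striped green box stands in the jig between the stop (crop left) and the fence plate (crop x≈430). The nut hub is at crop (585,222), with its wings running upper-left to lower-right. I estimate fence ≈0.033, nut ≈0.74 rad and jig yaw ≈-0.036. First move: travel above the foot behind the plate.

>>> apply_moves(jaw=[-1, -1, -1, -1, -1], translation=[[-45, -39, 2], [-91, -78, 4], [-137, -117, 6], [-182, -156, 8], [-228, -195, 10]], twist=[[0, 0, 0], [0, 0, 0], [0, 0, 0], [0, 0, 0], [0, 0, 0]])

```text
t: 0.72
eef_pos: [0.3236, 0.3015, 0.221]
tool_rot: [0.138, 0.99, -0.0, -0.0]
ft_force: [0.4, 1.0, 0.4]
opening: -0.002
finger_force: 0.0
```

>>> apply_moves(jaw=[-1, -1, -1, -1, -1], translation=[[-45, -39, 2], [-91, -78, 4], [-137, -117, 6], [-182, -156, 8], [-228, -195, 10]], twist=[[0, 0, 0], [0, 0, 0], [0, 0, 0], [0, 0, 0], [0, 0, 0]])

```text
t: 1.35
eef_pos: [0.4898, 0.0515, 0.211]
tool_rot: [0.138, 0.99, 0.0, -0.0]
ft_force: [0.8, 0.9, 0.9]
opening: -0.001
finger_force: 0.0
```

>>> apply_moves(jaw=[-1, -1, -1, -1, -1], translation=[[-45, -39, 2], [-92, -79, 5], [-92, -79, 5], [-92, -79, 5], [-92, -79, 5]], twist=[[0, 0, 0], [0, 0, 10], [0, 0, 20], [0, 0, 30], [0, 0, 40]])

```text
t: 1.98
eef_pos: [0.5558, -0.048, 0.2056]
tool_rot: [0.471, 0.882, -0.0, -0.001]
ft_force: [0.1, 0.2, 0.7]
opening: -0.003
finger_force: 0.0
```

>>> apply_moves(jaw=[-1, -1, -1, -1, -1], translation=[[0, 0, 0], [0, 0, 0], [0, 0, 0], [0, 0, 0], [0, 0, 0]], twist=[[0, 0, 10], [0, 0, 20], [0, 0, 30], [0, 0, 36], [0, 0, 36]])

```text
t: 2.6
eef_pos: [0.5558, -0.0477, 0.2058]
tool_rot: [0.718, 0.696, -0.0, -0.0]
ft_force: [0.5, 0.4, -1.0]
opening: -0.002
finger_force: 0.0
```

>>> apply_moves(jaw=[-1, -1, -1, -1, -1], translation=[[0, 0, 40], [0, 0, 80], [0, 0, 103], [0, 0, 103], [15, 0, 103]], twist=[[0, 0, 0], [0, 0, 0], [0, 0, 0], [0, 0, 0], [0, 0, 0]])

```text
t: 3.22
eef_pos: [0.5575, -0.0332, 0.1046]
tool_rot: [0.719, 0.695, 0.001, 0.001]
ft_force: [0.3, 0.0, 0.5]
opening: 0.001
finger_force: 0.0
```

>>> apply_moves(jaw=[-1, -1, -1, -1, -1], translation=[[5, 0, 0], [10, 0, 0], [15, 0, 0], [20, 0, 0], [25, 0, 0]], twist=[[0, 0, 0], [0, 0, 0], [0, 0, 0], [0, 0, 0], [0, 0, 0]])

```text
t: 3.85
eef_pos: [0.5575, -0.0097, 0.1035]
tool_rot: [0.718, 0.696, -0.002, 0.002]
ft_force: [-1.4, -9.3, -0.1]
opening: -0.0
finger_force: 4.7
```

>>> apply_moves(jaw=[-1, -1, -1, -1, -1], translation=[[4, 0, 0], [8, 0, 0], [12, 0, 0], [16, 0, 0], [20, 0, 0]], twist=[[0, 0, 0], [0, 0, 0], [0, 0, 0], [0, 0, 0], [0, 0, 0]])

```text
t: 4.47
eef_pos: [0.5583, 0.0098, 0.1035]
tool_rot: [0.719, 0.695, -0.002, 0.002]
ft_force: [-1.5, -9.5, -0.2]
opening: 0.002
finger_force: 4.6
```

>>> apply_moves(jaw=[-1, -1, -1, -1, -1], translation=[[3, 0, 0], [6, 0, 0], [9, 0, 0], [12, 0, 0], [15, 0, 0]], twist=[[0, 0, 0], [0, 0, 0], [0, 0, 0], [0, 0, 0], [0, 0, 0]])

```text
t: 5.1
eef_pos: [0.5589, 0.0247, 0.1035]
tool_rot: [0.719, 0.696, -0.001, 0.002]
ft_force: [-1.1, -10.8, 0.0]
opening: -0.004
finger_force: 5.5
```

>>> apply_moves(jaw=[-1, -1, -1, -1, -1], translation=[[2, 0, 0], [4, 0, 0], [6, 0, 0], [8, 0, 0], [10, 0, 0]], twist=[[0, 0, 0], [0, 0, 0], [0, 0, 0], [0, 0, 0], [0, 0, 0]])

```text
t: 5.72
eef_pos: [0.5593, 0.0336, 0.1035]
tool_rot: [0.719, 0.696, -0.002, 0.002]
ft_force: [-0.1, -13.5, -1.0]
opening: 0.002
finger_force: 6.7
```

>>> apply_moves(jaw=[-1, -1, -1], translation=[[1, 0, 0], [2, 0, 0], [3, 0, 0]], twist=[[0, 0, 0], [0, 0, 0], [0, 0, 0]])

```text
t: 6.1
eef_pos: [0.5594, 0.0366, 0.1036]
tool_rot: [0.719, 0.695, -0.002, 0.003]
ft_force: [-0.2, -13.1, -0.4]
opening: 0.001
finger_force: 6.7
```

>>> apply_moves(jaw=[-1, -1], translation=[[1, 0, 0], [2, 0, 0]], twist=[[0, 0, 0], [0, 0, 0]])

```text
t: 6.35
eef_pos: [0.5595, 0.0385, 0.1036]
tool_rot: [0.719, 0.695, -0.002, 0.003]
ft_force: [-0.6, -13.3, -0.9]
opening: 0.0
finger_force: 6.7
```

Still sliding at about 13 N, so I'll advance 1 mm at a time until the force jumps.

>>> apply_moves(jaw=[-1, -1], translation=[[1, 0, 0], [1.5, 0, 0]], twist=[[0, 0, 0], [0, 0, 0]])

```text
t: 6.6
eef_pos: [0.5595, 0.0395, 0.1035]
tool_rot: [0.718, 0.696, -0.003, 0.003]
ft_force: [-1.3, -16.0, -0.3]
opening: 0.0
finger_force: 8.3
```

>>> apply_moves(jaw=[-1, -1], translation=[[1, 0, 0], [1.5, 0, 0]], twist=[[0, 0, 0], [0, 0, 0]])

```text
t: 6.85
eef_pos: [0.5595, 0.0395, 0.1036]
tool_rot: [0.718, 0.696, -0.004, 0.004]
ft_force: [-1.3, -21.6, -0.0]
opening: -0.003
finger_force: 11.0
```

>>> apply_moves(jaw=[-1, -1, -1], translation=[[1, 0, 0], [1, 0, 0], [1, 0, 0]], twist=[[0, 0, 0], [0, 0, 0], [0, 0, 0]])

```text
t: 7.22
eef_pos: [0.5595, 0.0395, 0.1036]
tool_rot: [0.718, 0.696, -0.004, 0.004]
ft_force: [-2.3, -24.7, -0.0]
opening: 0.0
finger_force: 12.2
```

>>> apply_moves(jaw=[-1, -1, -1, -1, -1], translation=[[-10, 0, 0], [-50, 0, 0], [-100, 0, 0], [-150, 0, 0], [-200, 0, 0]], twist=[[0, 0, 0], [0, 0, 0], [0, 0, 0], [0, 0, 0], [0, 0, 0]])

```text
t: 7.85
eef_pos: [0.5526, -0.1549, 0.1034]
tool_rot: [0.718, 0.696, 0.0, -0.0]
ft_force: [0.8, 0.5, -0.1]
opening: -0.001
finger_force: 0.0
```

```bash
python3 - <<'E'
from h import *
import pickle
a=snap('top','top1.png'); pickle.dump(a,open('c1.pkl','wb'))
im=a['color']; cv2.imwrite('pics/crop1.png',cv2.resize(im[160:300,210:430,::-1],None,fx=3.6,fy=3.6,interpolation=cv2.INTER_CUBIC))
v=cv2.cvtColor(im,cv2.COLOR_RGB2HSV)[...,2]
k=np.zeros(v.shape,np.uint8);k[195:265,325:385]=(v[195:265,325:385]<45)*255
for c in cv2.findContours(k,0,1)[0]:
    if cv2.contourArea(c)>80:
        P=np.array([ray(a,*p,.07)[:2] for p in c[:,0]],np.float32)*1000; print(cv2.minAreaRect(P),cv2.boxPoints(cv2.minAreaRect(P)).round(0).tolist())
print(env.get_obs()['eef_pos'])
E
```

```text
((554.7373657226562, -21.695022583007812), (77.39584350585938, 27.195220947265625), 51.415443420410156) [[520.0, -43.0], [541.0, -60.0], [590.0, 0.0], [568.0, 17.0]]
[ 0.55263804 -0.16110338  0.1038403 ]
```

View pics/crop1.png

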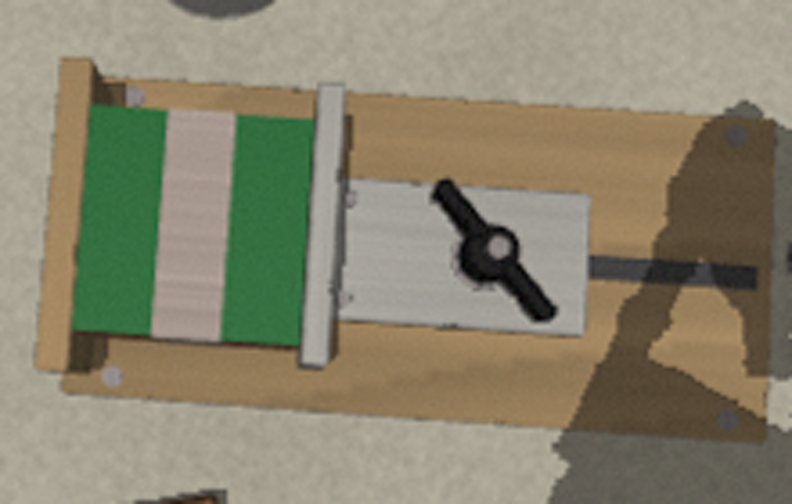

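The box now stands square between the stop and the plate (crop x≈75–310). The nut axis is at about (556,-23.5) mm and the wings are at about 53° in jig axes, leaving about 323° to turn. I'll compute the stroke waypoints around the free side.

```bash
python3 - <<'E'
import numpy as np
def p(f,r,over=1.5):
    f=np.radians(f);u=np.array([np.cos(f),np.sin(f)]);n=np.array([-u[1],u[0]])
    return r*u+(4.5+14.5*abs(n[0])+11*abs(n[1])-over)*n
for f in [233,221,209,197,185,173,161,149,137,125,113,101,90,84]: x,y=p(f,32 if 130<f<215 else 30); print(f,'toolxy',y.round(1),x.round(1))
print('second')
for f in [270,258,246,234,222]: x,y=p(f,30); print(f,'toolxy',y.round(1),x.round(1))
E
```

```text
233 toolxy -36.7 -1.1
221 toolxy -35.4 -9.0
209 toolxy -32.7 -18.5
197 toolxy -26.3 -25.4
185 toolxy -18.0 -30.6
173 toolxy -11.7 -33.7
161 toolxy -6.7 -36.2
149 toolxy -0.6 -37.7
137 toolxy 6.5 -37.7
125 toolxy 12.4 -34.6
113 toolxy 19.5 -30.7
101 toolxy 25.8 -24.7
90 toolxy 30.0 -17.5
84 toolxy 31.8 -15.3
second
270 toolxy -30.0 17.5
258 toolxy -33.4 12.8
246 toolxy -35.8 6.7
234 toolxy -36.7 -0.5
222 toolxy -35.6 -8.3
```

>>> apply_moves(jaw=[-1, -1, -1, -1, -1], translation=[[40, 7, 0], [68, 7, 20], [68, 7, 46], [68, 7, 46], [90, 7, 46]], twist=[[0, 0, 0], [0, 0, 0], [0, 0, 0], [0, 0, 0], [0, 0, 0]])

```text
t: 8.52
eef_pos: [0.5633, -0.0649, 0.0582]
tool_rot: [0.719, 0.695, 0.0, 0.001]
ft_force: [0.4, 0.7, 0.6]
opening: -0.0
finger_force: 0.0
```

>>> apply_moves(jaw=[-1, -1, -1, -1, -1], translation=[[8, 0, 0], [11, -4, 0], [11, -9, 0], [12, -13, 0], [12, -17, 0]], twist=[[0, 0, 0], [0, 0, 0], [0, 0, 0], [0, 0, 0], [0, 0, 0]])

```text
t: 9.15
eef_pos: [0.5462, -0.052, 0.0577]
tool_rot: [0.719, 0.695, 0.0, 0.001]
ft_force: [0.3, -0.6, -0.4]
opening: 0.002
finger_force: 0.6
```

>>> apply_moves(jaw=[-1, -1, -1, -1, -1], translation=[[0, -8, 0], [1, -16, 0], [6, -20, 0], [10, -24, 0], [17, -26, 0]], twist=[[0, 0, 0], [0, 0, 0], [0, 0, 0], [0, 0, 0], [0, 0, 0]])

```text
t: 9.78
eef_pos: [0.5204, -0.0334, 0.0573]
tool_rot: [0.719, 0.696, -0.0, 0.0]
ft_force: [0.5, -0.7, 0.3]
opening: 0.003
finger_force: 0.7
```

>>> apply_moves(jaw=[-1, -1, -1, -1, -1], translation=[[5, -2, 0], [11, -3, 0], [18, -3, 0], [24, 0, 0], [28, 2, 0]], twist=[[0, 0, 0], [0, 0, 0], [0, 0, 0], [0, 0, 0], [0, 0, 0]])

```text
t: 10.4
eef_pos: [0.5235, -0.0053, 0.0572]
tool_rot: [0.718, 0.696, -0.0, -0.0]
ft_force: [-0.3, -1.2, -0.4]
opening: -0.004
finger_force: 0.6
```

>>> apply_moves(jaw=[-1, -1, -1, -1], translation=[[4, 3, -2], [7, 7, -4], [11, 12, -4], [12, 15, -4]], twist=[[0, 0, 0], [0, 0, 0], [0, 0, 0], [0, 0, 0]])

```text
t: 10.9
eef_pos: [0.5394, 0.006, 0.0615]
tool_rot: [0.718, 0.696, 0.0, 0.0]
ft_force: [-1.1, -1.3, 1.0]
opening: -0.001
finger_force: 0.6
```

>>> apply_moves(jaw=[-1, -1, -1, -1, -1], translation=[[-3, -6, -10], [-4, -8, -40], [-80, 20, -40], [-130, 20, -40], [-180, 20, -40]], twist=[[0, 0, 0], [0, 0, 0], [0, 0, 0], [0, 0, 0], [0, 0, 0]])

```text
t: 11.52
eef_pos: [0.5533, -0.1771, 0.1025]
tool_rot: [0.719, 0.695, 0.0, 0.001]
ft_force: [0.4, -0.3, -0.1]
opening: 0.001
finger_force: 0.0
```

```bash
cat > look.py <<'E'
import sys
from h import *
n=sys.argv[1]; a=snap('top','t%s.png'%n); im=a['color']
cv2.imwrite('pics/c%s.png'%n,cv2.resize(im[160:300,210:430,::-1],None,fx=3.6,fy=3.6,interpolation=cv2.INTER_CUBIC))
v=cv2.cvtColor(im,cv2.COLOR_RGB2HSV)[...,2]
k=np.zeros(v.shape,np.uint8);k[195:265,313:385]=(v[195:265,313:385]<45)*255
for c in cv2.findContours(k,0,1)[0]:
    if cv2.contourArea(c)>80:
        P=np.array([ray(a,*p,.07)[:2] for p in c[:,0]],np.float32)*1000; print(cv2.minAreaRect(P),cv2.boxPoints(cv2.minAreaRect(P)).round(0).tolist())
o=env.get_obs();print(o['t'],o['eef_pos'])
E
python3 look.py 2
```

```text
((555.3721313476562, -23.790992736816406), (24.496990203857422, 78.17162322998047), 12.947023391723633) [[535.0, 12.0], [552.0, -65.0], [576.0, -59.0], [559.0, 17.0]]
11.575 [ 0.55298555 -0.18387569  0.10291194]
```

View pics/c2.png

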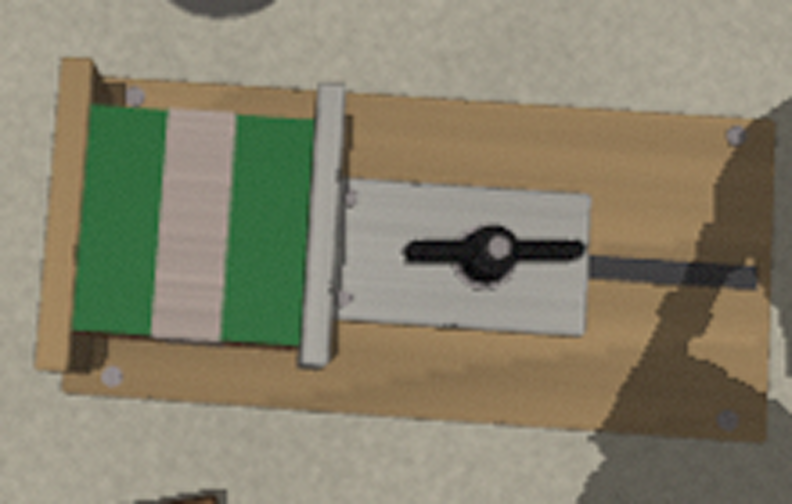

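The wings now lie almost along jig y (one half turn done), and the fence and box are unmoved. Second stroke: come down on the +x side of the rear wing.

>>> apply_moves(jaw=[-1, -1, -1, -1, -1], translation=[[60, 34, 0], [115, 34, 0], [120, 34, 22], [120, 34, 43], [120, 30, 43]], twist=[[0, 0, 0], [0, 0, 0], [0, 0, 0], [0, 0, 0], [0, 0, 0]])

```text
t: 12.2
eef_pos: [0.5853, -0.0551, 0.0572]
tool_rot: [0.718, 0.696, -0.001, -0.001]
ft_force: [0.6, 0.1, 0.9]
opening: -0.0
finger_force: 0.0
```

>>> apply_moves(jaw=[-1, -1, -1, -1, -1], translation=[[0, -8, 0], [-1, -15, 0], [-3, -21, 0], [-5, -27, 0], [-6, -34, 0]], twist=[[0, 0, 0], [0, 0, 0], [0, 0, 0], [0, 0, 0], [0, 0, 0]])

```text
t: 12.82
eef_pos: [0.5526, -0.0611, 0.0587]
tool_rot: [0.719, 0.695, 0.0, 0.0]
ft_force: [1.6, -0.3, 1.0]
opening: 0.001
finger_force: 0.7
```

>>> apply_moves(jaw=[-1, -1, -1, -1, -1], translation=[[2, -7, 0], [4, -16, 0], [11, -23, 0], [18, -28, 0], [25, -31, 0]], twist=[[0, 0, 0], [0, 0, 0], [0, 0, 0], [0, 0, 0], [0, 0, 0]])

```text
t: 13.45
eef_pos: [0.5222, -0.0342, 0.0583]
tool_rot: [0.718, 0.696, -0.0, 0.0]
ft_force: [-0.3, -2.5, 0.2]
opening: 0.001
finger_force: 0.8
```

>>> apply_moves(jaw=[-1, -1, -1, -1, -1], translation=[[5, -2, 0], [11, -4, 0], [18, -4, 0], [24, -1, 0], [29, 1, 0]], twist=[[0, 0, 0], [0, 0, 0], [0, 0, 0], [0, 0, 0], [0, 0, 0]])

```text
t: 14.08
eef_pos: [0.5245, -0.0053, 0.0582]
tool_rot: [0.718, 0.696, -0.0, -0.0]
ft_force: [-0.9, -2.2, -0.6]
opening: 0.002
finger_force: 0.6
```

>>> apply_moves(jaw=[-1, -1, -1, -1], translation=[[4, 3, -2], [7, 7, -3], [11, 11, -3], [12, 15, -3]], twist=[[0, 0, 0], [0, 0, 0], [0, 0, 0], [0, 0, 0]])

```text
t: 14.58
eef_pos: [0.5402, 0.006, 0.0614]
tool_rot: [0.718, 0.696, 0.0, 0.0]
ft_force: [-1.3, -0.5, 0.6]
opening: -0.004
finger_force: 0.7
```

>>> apply_moves(jaw=[-1, -1, -1], translation=[[0, 1, 0], [0, 2, 0], [0, 2, 0]], twist=[[0, 0, 0], [0, 0, 0], [0, 0, 0]])

```text
t: 14.95
eef_pos: [0.5417, 0.0059, 0.0613]
tool_rot: [0.719, 0.695, 0.0, -0.0]
ft_force: [-2.4, 2.6, 1.3]
opening: -0.003
finger_force: 1.2
```

>>> apply_moves(jaw=[-1, -1, -1], translation=[[0, 1, 0], [0, 1.5, 0], [0, 1.5, 0]], twist=[[0, 0, 0], [0, 0, 0], [0, 0, 0]])

```text
t: 15.32
eef_pos: [0.5421, 0.006, 0.0611]
tool_rot: [0.718, 0.696, -0.001, -0.001]
ft_force: [-6.3, 2.0, 4.5]
opening: -0.003
finger_force: 4.0
```

The finger advanced only 0.4 mm of the last 1.5 mm and the force rose to about 6 N, so the nut is at its stop. I'll retreat and check.

>>> apply_moves(jaw=[-1, -1, -1, -1, -1], translation=[[0, -8, 0], [-4, -12, -30], [-60, 0, -60], [-120, 10, -90], [-180, 10, -110]], twist=[[0, 0, 0], [0, 0, 0], [0, 0, 0], [0, 0, 0], [0, 0, 0]])

```text
t: 15.95
eef_pos: [0.5485, -0.1692, 0.1705]
tool_rot: [0.718, 0.696, 0.0, 0.002]
ft_force: [0.9, -0.3, 0.0]
opening: 0.001
finger_force: 0.0
```

>>> apply_moves(jaw=[-1, -1, -1, -1], translation=[[0, 0, 0], [0, 0, 0], [0, 0, 0], [0, 0, 0]], twist=[[0, 0, 0], [0, 0, 0], [0, 0, 0], [0, 0, 0]])

```text
t: 16.45
eef_pos: [0.5474, -0.1657, 0.168]
tool_rot: [0.718, 0.696, -0.0, -0.001]
ft_force: [0.2, -0.3, -0.8]
opening: -0.003
finger_force: 0.0
```

```bash
python3 look.py 3
```

```text
((555.337890625, -23.636192321777344), (23.098434448242188, 78.65995025634766), 1.6211978197097778) [[543.0, 15.0], [545.0, -63.0], [568.0, -63.0], [566.0, 16.0]]
16.5 [ 0.54747423 -0.16588531  0.16812433]
```

View pics/c3.png

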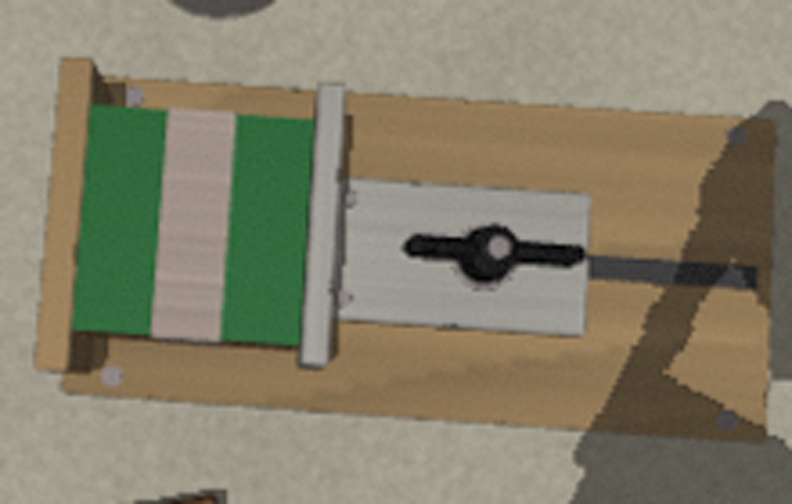

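The wings, at crop (405,245) to (582,255), lie along the jig's slot, so the nut is at its stop. The box is square and snug, and the arm is clear.

```bash
python3 -c "
from plant import order
print(order.finish_job())"
```

```text
the job is handed in; nothing more can be done
None
```

I pushed the fence home with the box square and snug against the end stop, turned the wing nut clockwise to its stop in two fingertip strokes, and handed the job in at about 16.5 s with the arm clear (no verdict was returned).

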